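# Draw a glass strip weight out of the gap beside the light box with the bent rod

### The arm

A 6-joint arm with a two-finger parallel gripper is mounted at the origin on the work surface. World frame = base frame: x ahead of the robot, y to its left, z up, the work surface at z = 0. Lengths are in m, angles in rad, forces in N, time in s.
With the tool pointing down it reaches from about 0.25 to 0.775 m from the base axis. Payload 4 kg.
Tool frame: the origin (TCP) lies on the centre line of the jaws, within the pads' length; the fingertips stand 14 mm ahead of it and the grasp point (between the pads) lies 5 mm behind it (robot.tcp_to_tips is the distance from the TCP to the fingertips, in m); z points along the fingers, y is the line along which they close (so a half turn about z gives the same grasp; the last joint's range is limited). The gripper opens to 94 mm and grips with 3 to 60 N. Pads are 16 mm wide; open, the fingers measure 119 mm over their backs; the gripper's body (75 mm by 177 mm) begins 78 mm behind the grasp point.
Start: joints at [1.084, 0.087, 1.371, -0, 1.684, -0.103], TCP at [0.206, 0.51, 0.22] pointing down, gripper open.
Joint ranges: [-3.1, 3.1], [-0.76, 2.03], [0.27, 2.55], [-1.08, 4.22], [0.17, 2.65], [-2.57, 2.57]. Speed limits (rad/s): [2.79, 2.79, 3.14, 3.14, 3.14, 3.14].

### API

Orientations are given as [roll, pitch, yaw] about the fixed x, y, z axes, in that order (R = Rz(yaw) Ry(pitch) Rx(roll)).
In Python, from bench import robot gives the robot as it stands.
- The arm moves only by the tool carry_out, never from a script. Its argument "increments" is a list of rows, each a list of 3 entries, a list of its own where there are three numbers: the closure in counts, from 0 (fully open) to 255 (shut), then the shift along the tool's x, y, z in mm, then the turn about the tool's z in degrees. In form: [[fingers, [dx, dy, dz], twist], ...]. A call has 1 to 8 rows; each row shifts and turns the commanded pose from where the row before left it, along the tool's axes as they then stand; what a row does not reach is not made up. A row lasts 1/10 s, in which the tool goes at most 50 mm and 8.59 degrees, less where a joint would pass 70% of its speed; a pose out of reach is approached as far as the arm can. A call with a gripper value outside its range is refused whole. The fingers move at their own pace and stop on an object; the grip force is fixed at half the most. Time passes only in rows, so rows that do not move let the fingers close. It gives the time, the measured TCP pose, the force, the opening and the grip force at its end, in the units of the state.
- robot.get_obs(): the state, without advancing time (a new reading comes with each control period).
- robot.snapshot(name): name is "scene" or "top" or "wrist"; returns the picture (420x560x3 uint8, blue, green, red); there is no depth.
- robot.get_calibration(name): a dict with "vfov" (degrees; the focal length in pixels is half the picture's height over the tangent of half this angle, whatever the lens; pixels are square), "cx", "cy" (the principal point, pixels), "T" (4x4, takes a point from camera to world coordinates). Camera axes: x right, y down, z forward; pixel columns grow to the right and rows downward; lengths in m; the calibration is good to about 2 mm. A picture is of the moment at which its call begins: read the wrist's pose just before it. get_calibration takes no time and is no camera call; for the wrist camera it gives the pose at the moment of the call.
- robot.close_job(): hands the job in; it is judged then, once.
The state is a dict: "time": time; "joint_positions": joint angles; "qvel": joint speeds; "joint_torque": joint torques, N m; "tool_pos": TCP position; "ee_rot": TCP orientation; "wrist_force": force on the tool from outside, world axes, zero at the start; "wrist_torque": the same for the moment, N m; "width": finger opening in m; "finger_force": force on a finger pad.
Only numpy, scipy, OpenCV 4.12 (cv2) and the standard library are available. Lean on these libraries where they do the work, as an engineer would, in place of code of your own. Each camera call takes 0.05 s, during which the arm holds its last target. There are 200 camera calls.

### The job

A flat glass strip has slipped to the far end of the narrow gap between the drawer chest and the light box. Take the bent rod from the tool rail, lay its rubber foot on the glass with a light pressure and draw the strip along the bench until it lies wholly clear of the gap; the glass cracks if it is pressed hard, and no finger may touch it. Then hang the rod back in its slot, let go, and leave the other things as they are.

Things in the scene. Friction and masses are not known exactly. Their poses are not given: they have to be found in the camera images.
- station: Fixed: wooden two-drawer chest (left, 95 mm high) and white light box (right, 90 mm high), a 125 mm backboard behind both. Between them a gap 34 mm wide, 210 mm long, open on top and at the mouth (robot side), closed by the backboard; its floor is the bench. Origin: on the bench, middle of the mouth, level with the fronts; x along the gap to the backboard, y to the chest.
- strip: Dropped part: pale green frosted glass strip, 120 long (x), 26 wide, 8 mm thick, 50 to 85 g, flat on the bench, its far end within 4 mm of the backboard (no room for the rod behind it). It slides easily (friction about 0.3); the rod's rubber grips it (1.1). 3 to 8 N on it drags it; a rod force over 12 N cracks it. Origin: middle of its underside.
- strip_front (a point): Middle of the strip's end nearer the mouth, at mid thickness.
- strip_back (a point): Middle of the strip's end nearer the backboard, at mid thickness.
- rack: Fixed wooden tool rail, base 190 x 130 mm, board top at 150 mm, 14 mm thick, with three slots open to its -x. An awl and a needle tool stay in the outer slots, 55 mm to either side, 40 mm high above the board. The rod hangs in the middle slot, 13 mm wide, from the board's edge at x = -30 mm to x = +12 mm. Origin: on the bench under the seat; x into the slot.
- rack_seat (a point): On the board's top in the middle slot, where the rod's axis belongs; the rod's collar rests here. To take the rod out: lift it 8 to 20 mm, then draw it along the rack's -x by 90 mm, until the foot is clear of the board, before raising it; to hang it, the reverse.
- rod: L-shaped rod, 100 g, loose, hanging upright, foot to the rack's +x. Steel shank 7 mm thick; from its lower end a rubber-sleeved foot, 10 mm thick, runs out along x to 46 mm, toe lowest. Brass collar 30 mm wide, z = 118 to 123 mm, then a flat-sided wooden handle up to z = 179 mm, 18 mm thick along x, 26 mm wide along y. Origin: shank axis, level with the toe's nominal underside; z up.
- rod_toe (a point): Where the underside of the foot's rounded toe, its lowest point, should be: 41 mm along the rod's x from the shank's axis. The foot slopes up from it to 16 mm at the shank. It has been bent in use: the real toe stands up to 7 mm higher or lower than this point (not measured: feel for it). It is springy: the toe gives about 1 mm per 8 N.
- rod_grip (a point): Point inside the handle to grip, 151 mm above the toe's nominal underside, 33 mm above the collar's underside; gripping along the rod's x holds it stiffest.
- bowl: White ceramic bowl, 150 mm wide, 60 mm high, on the bench in front of the light box; leave alone. Origin: centre of its underside.
- weight: Brass cylinder weight 40 mm wide, 44 mm high, on the chest; leave alone. Origin: centre of its underside.
- brush: Flat pasting brush, round wooden back 90 mm wide, pale bristles, on the light box; leave alone. Origin: centre of the back's underside.
There are look-alikes about, which are no part of the job. There is more than one size of the rack; the job needs the smaller. There is more than one size of the strip; the job needs the smaller.

How it is judged:
By the outcome, as a careful person would: the job done as asked, in the order asked, and still so for the second after the job is handed in, with the robot touching nothing.
It also fails if it takes over 61 s, if anything falls off the work surface, if the arm or the gripper's body presses on something with over 40 N, if the wrist force passes 120 N, or if a joint passes its speed limit or range.

## Working session

There is one attempt and no reset: what is moved stays moved. The work goes in short steps, Python scripts to look and compute and a tool call to move; the robot and the scene stay as the last step left them, time stands still between calls to the robot, and variables do not carry over. Pictures are saved under pics/ and viewed, at most 10 in all, crops included, and the job is handed in when it is done.

Besides the shell and the picture viewer there is one more tool, called after "Call:" as name(argument=value, ...), one argument or row to a line, values as JSON. carry_out: Moves the arm, as the interface text tells. Its arguments: {"type":"object","properties":{"increments":{"type":"array","items":{"type":"array"}}},"required":["increments"]}

```bash
ls; mkdir -p pics; python3 - <<'E'
from bench import robot
import cv2,json,numpy as np
np.set_printoptions(precision=4,suppress=True)
for n in("scene","top"):
    cv2.imwrite(f"pics/{n}0.png",robot.snapshot(n)); c=robot.get_calibration(n); print(n,c["vfov"],c["cx"],c["cy"]);print(np.array(c["T"]), {k:v for k,v in c.items() if k not in("T","vfov","cx","cy")})
o=robot.get_obs();print(o)
E
```

```text
pics
scene 52.51032071530253 277.63334861855424 209.69917525714482
[[-0.6952  0.3811 -0.6094  1.1709]
 [ 0.7188  0.3729 -0.5868  0.602 ]
 [ 0.0036 -0.846  -0.5332  0.7472]
 [ 0.      0.      0.      1.    ]] {}
top 57.888411922148016 275.9407472367298 210.1729261451366
[[-0.001  -0.9988  0.0492  0.4261]
 [-0.9996 -0.0004 -0.0281 -0.072 ]
 [ 0.0281 -0.0492 -0.9984  1.1047]
 [ 0.      0.      0.      1.    ]] {}
{'time': 0.1, 'joint_positions': array([ 1.0839,  0.0879,  1.372 , -0.    ,  1.6836, -0.1031]), 'qvel': array([-0.0017, -0.002 , -0.0033,  0.0013,  0.0001,  0.0001]), 'joint_torque': array([  0.0021, -34.1249, -30.3303,   0.0719,   0.0304,  -0.0001]), 'tool_pos': array([0.2058, 0.5096, 0.2185]), 'ee_rot': array([-3.1397, -0.0002,  2.7578]), 'wrist_force': array([-0.0004,  0.0624,  0.3204]), 'wrist_torque': array([-0.0193,  0.0434,  0.0423]), 'finger_force': 0.0, 'width': 0.09411080349741355}
```

View pics/scene0.png

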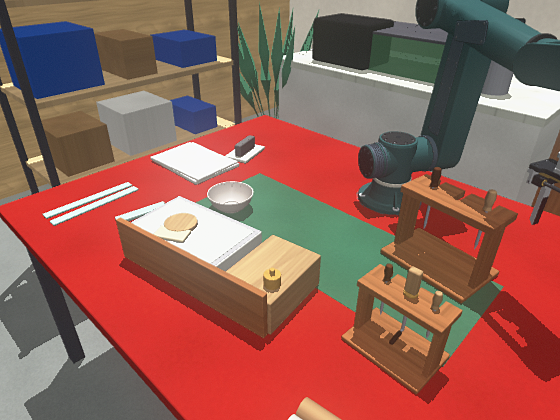

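View pics/top0.png

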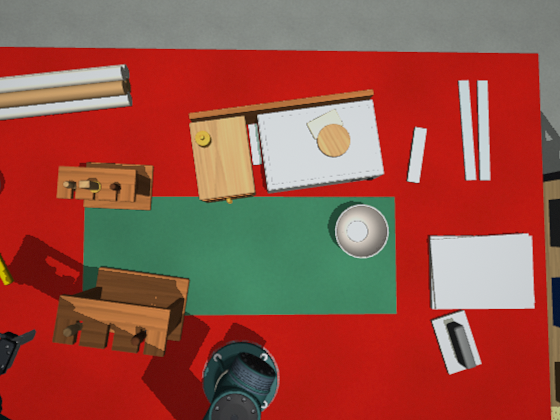

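Scene: small rack at (400,325), with a light handle in the middle (413,283) and the foot at (393,338). Top: small rack at (105,187), large rack at (120,320). The strip in the gap is at (254,145) and the look-alike on the open bench at (417,155). The other pale strips, at (465,130) and (484,130), are decoys.

The choice is the small rack with the rod in its middle slot, and the strip in the gap. I'll check this in one composite crop.

```bash
python3 - <<'E'
import cv2,numpy as np
s=cv2.imread("pics/scene0.png");t=cv2.imread("pics/top0.png")
R=lambda a,w,h:cv2.resize(a,(w,h),interpolation=cv2.INTER_CUBIC)
a=R(s[255:395,335:470],400,415)   # x2.963
b=R(t[85:210,180:305],400,400)  #3.2
c=R(t[155:215,50:160],800,436)[:, :] #7.27->
out=np.zeros((600,800,3),np.uint8)
out[:300,:290]=R(s[255:395,335:470],290,300)
out[:300,300:600]=R(t[85:210,180:305],300,300)
out[300:,:550]=R(t[155:215,50:160],550,300)
cv2.imwrite("pics/crop1.png",out)
E
```

```text
(no output)
```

View pics/crop1.png

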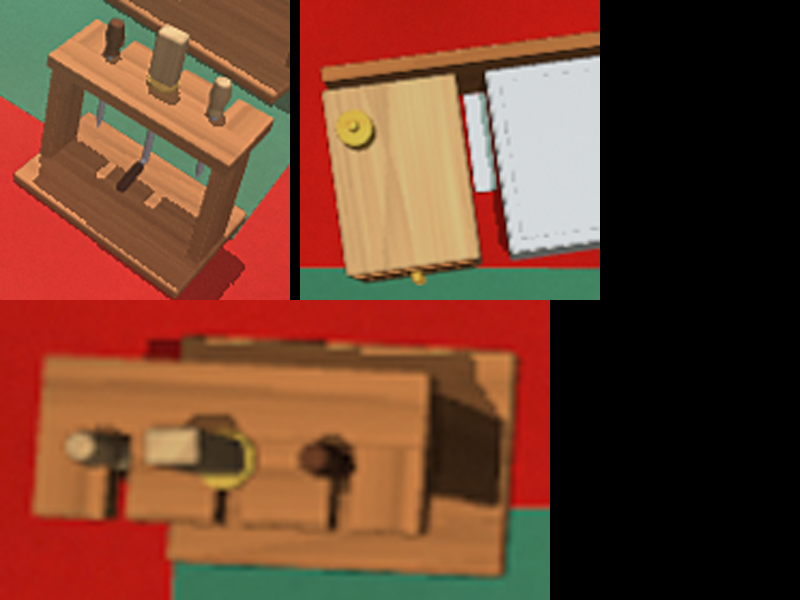

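Crop confirms it: the L-rod with its dark foot hangs in the middle slot of the small rack, with a brass collar and light flat handle whose top is at top-px (84.4,184.2). The narrow pale-green strip lies in the gap, its front end at about top-px (257,164).

```bash
cat > h.py <<'E'
import numpy as np,cv2
from bench import robot
np.set_printoptions(precision=4,suppress=True)
def ray(c,p,z):
    f=210/np.tan(np.radians(c["vfov"]/2));T=np.array(c["T"])
    d=T[:3,:3]@np.array([(p[0]-c["cx"])/f,(p[1]-c["cy"])/f,1]);o=T[:3,3]
    return (o+d*(z-o[2])/d[2])
def proj(c,P):
    f=210/np.tan(np.radians(c["vfov"]/2));T=np.array(c["T"])
    q=T[:3,:3].T@(np.array(P)-T[:3,3]);return q[:2]/q[2]*f+[c["cx"],c["cy"]]
E
python3 - <<'E'
from h import *
c=robot.get_calibration("top")
for n,p,z in [("bFL",(59,166.4),.15),("bFR",(136.4,170),.15),("bNR",(134.6,201.4),.15),("bNL",(56.6,198),.15),("handle",(84.4,184.2),.211),("slot",(94,199),.15),
 ("chF",(255,194.6),.095),("chB",(244.6,116.2),.095),("lbF",(268.3,190),.09),("lbB",(257.9,114.2),.09),("sFL",(252.9,164.6),.008),("sFR",(261,163.5),.008),("sBL",(248,124.6),.008)]:
    print(n,ray(c,p,z)[:2])
c=robot.get_calibration("scene")
# handle top in crop1 (175,28..): 
print("hs",ray(c,(335+174*135/290,255+34*140/300),.211))
w=robot.get_calibration("wrist");o=robot.get_obs();print(w["vfov"],np.array(w["T"]),o["tool_pos"],o["ee_rot"])
E
```

```text
bFL [0.5822 0.442 ]
bFR [0.5738 0.2508]
bNR [0.495  0.2539]
bNL [0.5032 0.4457]
handle [0.5306 0.3497]
slot [0.5008 0.3541]
chF [ 0.5174 -0.0446]
chB [ 0.7289 -0.0163]
lbF [ 0.5303 -0.0801]
lbB [ 0.7362 -0.0519]
sFL [ 0.6127 -0.036 ]
sFR [ 0.616  -0.0595]
sBL [ 0.7303 -0.0215]
hs [0.5305 0.3562 0.211 ]
59.78854376581997 [[ 0.374   0.8914  0.2559  0.1303]
 [ 0.9274 -0.3591 -0.1045  0.5403]
 [-0.0012  0.2764 -0.961   0.3847]
 [ 0.      0.      0.      1.    ]] [0.2058 0.5096 0.2185] [-3.1397 -0.0002  2.7578]
```

Call:
carry_out(
  increments=[
    [0,[0,0,-12],8.5],
    [0,[0,0,-12],8.5],
    [0,[0,0,-12],8.5],
    [0,[0,0,-12],8.5],
    [0,[0,0,-12],8.5],
    [0,[0,0,-12],8.5],
    [0,[0,0,-12],8.5],
    [0,[0,0,-12],8.5],
  ],
)

```text
time: 0.9
tool_pos: [0.2059, 0.5098, 0.3153]
ee_rot: [-3.141, 0.001, 1.565]
wrist_force: [0.2, 0.6, -1.1]
width: 0.0942
finger_force: 0.0
```

Call:
carry_out(
  increments=[
    [0,[0,0,0],2.5],
    [0,[-22,46,0],0],
    [0,[-22,46,0],0],
    [0,[-22,46,0],0],
    [0,[-22,46,0],0],
    [0,[-22,46,0],0],
    [0,[-22,46,0],0],
    [0,[-11,40,0],0],
  ],
)

```text
time: 1.7
tool_pos: [0.5121, 0.354, 0.315]
ee_rot: [-3.141, 0.001, 1.525]
wrist_force: [0.9, -0.3, -0.2]
width: 0.094
finger_force: 0.0
```

```bash
python3 - <<'E'
from h import *
o=robot.get_obs();print(o["time"],o["tool_pos"],o["ee_rot"],o["wrist_force"])
c=robot.get_calibration("wrist");np.save("w1",np.array(c["T"]));im=robot.snapshot("wrist")
cv2.imwrite("pics/w1.png",im); print(proj(c,[.531,.352,.211]),proj(c,[.5,.354,.15]))
E
```

```text
1.7 [0.5121 0.354  0.315 ] [-3.141   0.0008  1.5254] [ 0.9223 -0.3167 -0.209 ]
[305.0148 214.8367] [267.3844 195.1906]
```

View pics/w1.png

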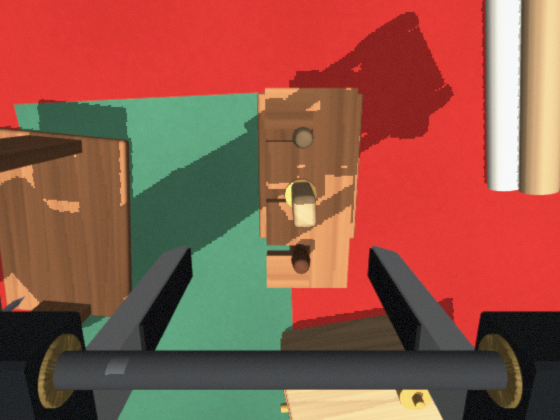

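Wrist view: the rod handle top is at (304,213), within 2 px of the prediction; the slot mouth is at about (268,200). I'll refine from this.

```bash
python3 - <<'E'
from h import *
c=robot.get_calibration("wrist")
im=cv2.imread("pics/w1.png");h=cv2.cvtColor(im,cv2.COLOR_BGR2HSV)
r=cv2.resize(im[75:300,230:390],None,fx=2.6,fy=2.6,interpolation=cv2.INTER_CUBIC)
cv2.imwrite("pics/w1c.png",r)
print(ray(c,(304,213),.211))
for a,z in [((268,200),.15),((259,94),.15),((267,287),.0)]:print(ray(c,a,z))
E
```

```text
[0.5357 0.3512 0.211 ]
[0.5061 0.347  0.15  ]
[0.5041 0.4412 0.15  ]
[0.4902 0.1772 0.    ]
```

View pics/w1c.png

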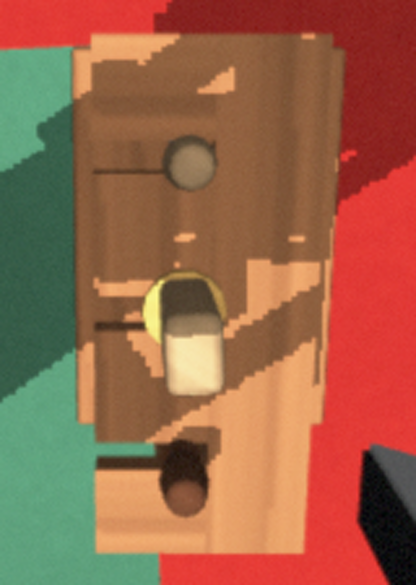

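Crop: the board's near edge runs from (93,35) to (95,553), the middle slot is at row 325, and the handle top face is centred at (195,364).

```bash
python3 - <<'E'
from h import *
c=robot.get_calibration("wrist")
f=lambda u,v,z:print((u,v),ray(c,(230+u/2.6,75+v/2.6),z)[:2])
for u,v in [(93,35),(95,553),(303,553),(332,35),(94,172),(94,325),(94,460)]:f(u,v,.15)
f(195,364,.211);f(185,318,.155)
E
```

```text
(93, 35) [0.5101 0.4454]
(95, 553) [0.4992 0.2566]
(303, 553) [0.5791 0.2525]
(332, 35) [0.5886 0.4414]
(94, 172) [0.5077 0.401 ]
(94, 325) [0.5044 0.347 ]
(94, 460) [0.5012 0.2951]
(195, 364) [0.5364 0.3496]
(185, 318) [0.5367 0.3492]
```

Call:
carry_out(
  increments=[
    [0,[-3,23,20],0],
    [0,[0,0,25],0],
    [0,[0,0,25],0],
    [0,[0,0,25],0],
    [0,[0,0,22],0],
    [0,[0,0,20],0],
    [0,[0,0,0],0],
    [0,[0,0,0],0],
  ],
)

```text
time: 2.55
tool_pos: [0.5327, 0.3522, 0.1781]
ee_rot: [-3.14, 0.001, 1.527]
wrist_force: [0.6, 0.5, 0.8]
width: 0.0941
finger_force: 0.0
```

Call:
carry_out(
  increments=[
    [130,[0,0,0],0],
    [190,[0,0,0],0],
    [255,[0,0,0],0],
    [255,[0,0,0],0],
    [255,[0,0,0],0],
    [255,[0,0,0],0],
    [255,[0,0,0],0],
    [255,[0,0,0],0],
  ],
)

```text
time: 3.35
tool_pos: [0.533, 0.3522, 0.1785]
ee_rot: [-3.142, -0.0, 1.527]
wrist_force: [0.2, 0.1, -0.1]
width: 0.0335
finger_force: 0.0
```

Call:
carry_out(
  increments=[
    [255,[0,0,0],0],
    [255,[0,0,0],0],
    [255,[0,0,0],0],
    [255,[0,0,0],0],
  ],
)

```text
time: 3.75
tool_pos: [0.5329, 0.3522, 0.1784]
ee_rot: [-3.141, -0.0, 1.527]
wrist_force: [-0.5, -0.0, -0.2]
width: 0.0178
finger_force: 30.0
```

```bash
python3 - <<'E'
from h import *
o=robot.get_obs();print(o)
E
```

```text
{'time': 3.75, 'joint_positions': array([0.4952, 0.296 , 1.2079, 0.0002, 1.6379, 0.5386]), 'qvel': array([ 0.002 ,  0.0008, -0.001 , -0.0005, -0.    , -0.0002]), 'joint_torque': array([ -0.2051, -42.8729, -30.3925,  -0.0301,  -0.0982,  -0.0009]), 'tool_pos': array([0.5329, 0.3522, 0.1784]), 'ee_rot': array([-3.1413, -0.    ,  1.5274]), 'wrist_force': array([-0.4687, -0.039 , -0.2102]), 'wrist_torque': array([-0.0586,  0.1964,  0.0389]), 'finger_force': 29.994258284568787, 'width': 0.017757560721782865}
```

Call:
carry_out(
  increments=[
    [255,[0,0,-7],0],
    [255,[0,0,-7],0],
    [255,[0,0,0],0],
    [255,[0,-15,0],0],
    [255,[0,-25,0],0],
    [255,[0,-25,0],0],
    [255,[0,-25,0],0],
    [255,[0,-7,0],0],
  ],
)

```text
time: 4.55
tool_pos: [0.4344, 0.3567, 0.1931]
ee_rot: [3.142, -0.001, 1.529]
wrist_force: [0.6, -0.3, -0.5]
width: 0.0178
finger_force: 30.0
```

Call:
carry_out(
  increments=[
    [255,[0,0,-15],0],
    [255,[-40,1,-15],0],
    [255,[-48,2,0],0],
    [255,[-48,2,0],0],
    [255,[-48,2,0],0],
    [255,[-48,2,0],0],
    [255,[-48,2,0],0],
    [255,[-48,0,0],0],
  ],
)

```text
time: 5.35
tool_pos: [0.434, 0.0256, 0.2243]
ee_rot: [3.138, 0.001, 1.527]
wrist_force: [-0.4, -0.4, -1.6]
width: 0.0179
finger_force: 30.0
```

Call:
carry_out(
  increments=[
    [255,[-48,0,0],0],
    [255,[-40,0,0],0],
    [255,[-15,0,0],0],
    [255,[0,0,0],-5.2],
    [255,[0,0,0],-5],
    [255,[0,0,0],0],
  ],
)

```text
time: 5.95
tool_pos: [0.4294, -0.0761, 0.2239]
ee_rot: [3.14, 0.001, 1.703]
wrist_force: [-0.1, -0.1, -1.0]
width: 0.018
finger_force: 30.0
```

```bash
python3 - <<'E'
from h import *
o=robot.get_obs();print(o["time"],o["tool_pos"],o["ee_rot"],o["wrist_force"],o["wrist_torque"],o["width"])
c=robot.get_calibration("wrist");im=robot.snapshot("wrist");t=robot.snapshot("top");s=robot.snapshot("scene")
np.save("w2.npy",np.array(c["T"]))
cv2.imwrite("pics/w2.png",im);cv2.imwrite("pics/t2.png",t);cv2.imwrite("pics/s2.png",s)
out=np.zeros((600,800,3),np.uint8);out[:420,:560]=im
out[420:600,:240]=cv2.resize(t[90:240,180:380],(240,180)); out[300:600,560:800]=cv2.resize(s[170:320,190:310],(240,300))
cv2.imwrite("pics/m2.png",out)
E
```

```text
5.95 [ 0.4294 -0.0761  0.2239] [3.1397 0.0013 1.7033] [-0.1211 -0.1226 -0.9509] [-0.0897  0.019   0.0021] 0.018029051990677395
```

View pics/m2.png

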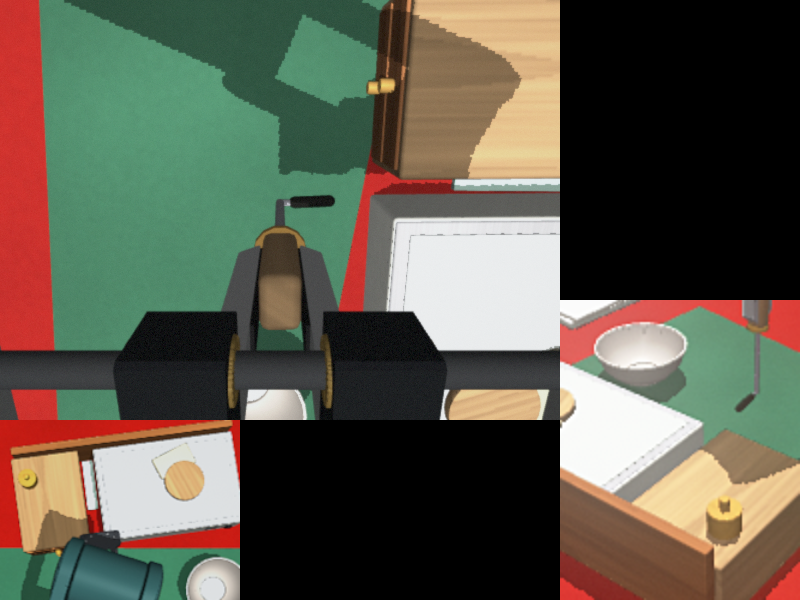

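Wrist view: the foot runs from (283,203) to its toe end at (335,201). The chest's gap edge is row 178–179 from (404,178), the light box's gap-side top edge is row ~218, and the strip's front end is at (455,184).

```bash
python3 - <<'E'
from h import *
c=robot.get_calibration("wrist");o=robot.get_obs()
yaw=o["ee_rot"][2]-np.pi/2
for th in(.135,):
    X=np.array([np.cos(th),np.sin(th),0]);Y=np.array([-X[1],X[0],0])
    L=lambda n,p,z:print(n,ray(c,p,z),"x'",ray(c,p,z)@X,"y'",ray(c,p,z)@Y)
    L("ch1",(404,178),.095);L("ch2",(555,179),.095);L("lb1",(395,218),.09);L("lb2",(555,221),.09);L("lbb",(400,195),0)
    L("sf",(455,184),.008);L("sf2",(455,190),.008)
    print("tcp x'",o["tool_pos"]@X,"y'",o["tool_pos"]@Y)
# toe: rod plane
xr=np.array([np.cos(yaw),np.sin(yaw),0]);n=np.array([-xr[1],xr[0],0]);T=np.array(c["T"]);f=210/np.tan(np.radians(c["vfov"]/2))
for p in[(283,203),(335,196),(335,201),(335,206),(330,207)]:
    d=T[:3,:3]@np.array([(p[0]-c["cx"])/f,(p[1]-c["cy"])/f,1]);s=((o["tool_pos"]-T[:3,3])@n)/(d@n);P=T[:3,3]+s*d
    print(p,"along",(P-o["tool_pos"])@xr,"z rel nominal toe",P[2]-(o["tool_pos"][2]+.005-.151))
g=cv2.cvtColor(cv2.imread("pics/w2.png"),cv2.COLOR_BGR2HSV)
# column profiles across the gap
for u in(430,470,530):
    im=cv2.imread("pics/w2.png");print(u,[tuple(int(k) for k in im[v,u]) for v in range(174,226,3)])
E
```

```text
ch1 [ 0.5265 -0.0388  0.095 ] x' 0.5164613115563644 y' -0.10926182640212131
ch2 [ 0.6495 -0.0232  0.095 ] x' 0.6404333673112377 y' -0.11035727064242469
lb1 [ 0.5285 -0.0747  0.09  ] x' 0.5136837832445421 y' -0.14514107476874377
lb2 [ 0.6659 -0.0591  0.09  ] x' 0.6518844632585784 y' -0.14816805961394572
lbb [ 0.5616 -0.0721  0.    ] x' 0.5467952628896353 y' -0.14698910508477045
sf [ 0.6141 -0.0509  0.008 ] x' 0.6016574106588134 y' -0.13307864448904694
sf2 [ 0.6158 -0.0573  0.008 ] x' 0.6025163838452325 y' -0.13963626249650768
tcp x' 0.4149796554312464 y' -0.13216612741998696
(283, 203) along 0.002487150706295422 z rel nominal toe 0.010600906511537306
(335, 196) along 0.050605789471390994 z rel nominal toe -0.014215119438188456
(335, 201) along 0.04794338105708435 z rel nominal toe 0.0038660634550670425
(335, 206) along 0.045542719718902454 z rel nominal toe 0.020169646514370004
(330, 207) along 0.04098048257370121 z rel nominal toe 0.02324097293091157
430 [(77, 106, 129), (70, 95, 118), (48, 52, 201), (28, 34, 131), (26, 27, 119), (31, 34, 123), (30, 30, 122), (87, 91, 93), (88, 88, 90), (87, 93, 90), (86, 92, 91), (89, 92, 91), (89, 91, 92), (91, 93, 94), (95, 101, 100), (229, 233, 232), (205, 202, 201), (237, 236, 235)]
470 [(134, 184, 224), (118, 162, 198), (235, 233, 226), (236, 235, 227), (154, 165, 139), (153, 164, 139), (29, 34, 124), (87, 90, 91), (86, 90, 90), (86, 91, 90), (90, 93, 93), (89, 93, 93), (91, 96, 97), (90, 92, 92), (109, 113, 113), (230, 234, 232), (210, 209, 209), (236, 235, 235)]
530 [(137, 190, 227), (115, 155, 189), (236, 236, 227), (235, 235, 226), (162, 170, 146), (152, 162, 135), (41, 44, 115), (90, 93, 92), (89, 94, 92), (90, 94, 94), (90, 93, 93), (90, 93, 92), (89, 93, 92), (93, 95, 95), (136, 141, 142), (235, 235, 234), (217, 214, 214), (230, 228, 227)]
```

Call:
carry_out(
  increments=[
    [255,[1,20,15],0],
    [255,[1,28,15],0],
    [255,[0,30,13],0],
    [255,[0,33,0],0],
    [255,[0,35,0],0],
    [255,[0,30,0],0],
    [255,[0,15,0],0],
    [255,[0,0,0],0],
  ],
)

```text
time: 6.9
tool_pos: [0.619, -0.0466, 0.1785]
ee_rot: [-3.141, -0.0, 1.706]
wrist_force: [0.1, 0.5, -1.5]
width: 0.0178
finger_force: 30.0
```

Call:
carry_out(
  increments=[
    [255,[0,0,6],0],
    [255,[0,0,6],0],
    [255,[0,0,4],0],
    [255,[0,0,0],0],
    [255,[0,0,0],0],
  ],
)

```text
time: 7.4
tool_pos: [0.6169, -0.0472, 0.1635]
ee_rot: [-3.141, -0.0, 1.705]
wrist_force: [-0.3, 1.0, -0.3]
width: 0.0181
finger_force: 30.0
```

```bash
python3 - <<'E'
from h import *
o=robot.get_obs();print(o["time"],o["tool_pos"],o["ee_rot"],o["wrist_force"],o["wrist_torque"],o["width"])
c=robot.get_calibration("wrist");im=robot.snapshot("wrist")
o=robot.get_obs();print(o["tool_pos"],o["wrist_force"],o["wrist_torque"])
cv2.imwrite("pics/w3.png",im);cv2.imwrite("pics/w3c.png",cv2.resize(im[130:330,230:530],(750,500),interpolation=cv2.INTER_CUBIC))
E
```

```text
7.4 [ 0.6169 -0.0472  0.1635] [-3.1415 -0.0001  1.705 ] [-0.3222  0.9996 -0.3347] [-0.0584  0.0854 -0.0229] 0.0181334506937864
[ 0.6172 -0.0471  0.1638] [ 0.7662  0.0464 -0.9683] [-0.0461  0.0531 -0.0054]
```

View pics/w3c.png

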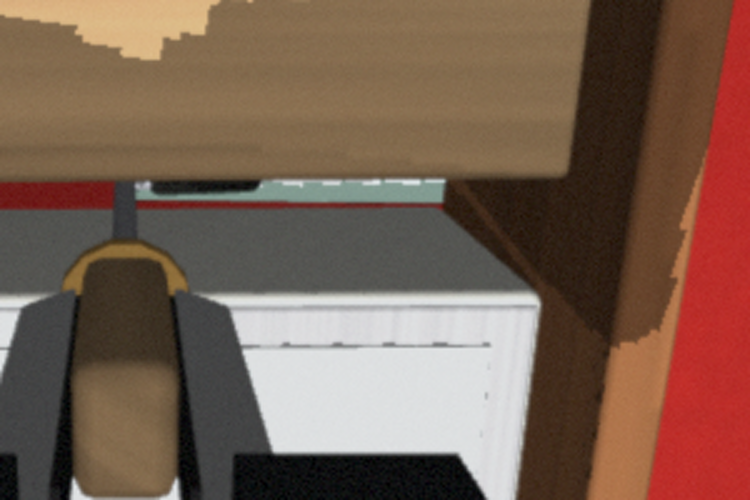

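Close view: the foot lies over the strip with its toe end at crop (258,185), about 45–50 mm past the strip's front at (125,190). The strip's back end is at (445,190). Now feeling downwards.

Call:
carry_out(
  increments=[
    [255,[0,0,1],0],
    [255,[0,0,1],0],
    [255,[0,0,0.5],0],
    [255,[0,0,0],0],
  ],
)

```text
time: 7.85
tool_pos: [0.6174, -0.0471, 0.1608]
ee_rot: [-3.141, -0.0, 1.705]
wrist_force: [-0.4, 0.7, -1.9]
width: 0.0179
finger_force: 30.0
```

Call:
carry_out(
  increments=[
    [255,[0,0,0.5],0],
    [255,[0,0,0.5],0],
    [255,[0,0,0],0],
  ],
)

```text
time: 8.15
tool_pos: [0.6174, -0.047, 0.1598]
ee_rot: [-3.141, -0.0, 1.705]
wrist_force: [-0.4, 0.7, -0.5]
width: 0.0178
finger_force: 30.0
```

Call:
carry_out(
  increments=[
    [255,[0,0,0.5],0],
    [255,[0,0,0.5],0],
    [255,[0,0,0],0],
  ],
)

```text
time: 8.45
tool_pos: [0.6173, -0.047, 0.1589]
ee_rot: [-3.141, -0.0, 1.705]
wrist_force: [-0.2, -0.2, -0.5]
width: 0.0178
finger_force: 30.0
```

Call:
carry_out(
  increments=[
    [255,[0,0,0.5],0],
    [255,[0,0,0.4],0],
    [255,[0,0,0],0],
  ],
)

```text
time: 8.75
tool_pos: [0.6174, -0.047, 0.158]
ee_rot: [-3.142, -0.0, 1.705]
wrist_force: [-0.5, 0.6, -1.6]
width: 0.018
finger_force: 30.0
```

Call:
carry_out(
  increments=[
    [255,[0,0,0.5],0],
    [255,[0,0,0.5],0],
    [255,[0,0,0],0],
  ],
)

```text
time: 9.05
tool_pos: [0.6174, -0.047, 0.157]
ee_rot: [-3.141, -0.0, 1.705]
wrist_force: [-0.1, 0.9, 0.2]
width: 0.0178
finger_force: 30.0
```

Call:
carry_out(
  increments=[
    [255,[0,0,0.4],0],
    [255,[0,0,0.4],0],
    [255,[0,0,0],0],
  ],
)

```text
time: 9.35
tool_pos: [0.6174, -0.047, 0.1562]
ee_rot: [-3.142, -0.0, 1.705]
wrist_force: [0.2, -0.6, -1.7]
width: 0.0181
finger_force: 30.0
```

Call:
carry_out(
  increments=[
    [255,[0,0,0.5],0],
    [255,[0,0,0.4],0],
    [255,[0,0,0],0],
  ],
)

```text
time: 9.65
tool_pos: [0.6174, -0.047, 0.1553]
ee_rot: [-3.141, -0.0, 1.705]
wrist_force: [-1.0, 0.4, -1.0]
width: 0.0176
finger_force: 30.0
```

Call:
carry_out(
  increments=[
    [255,[0,0,0.5],0],
    [255,[0,0,0.4],0],
    [255,[0,0,0],0],
  ],
)

```text
time: 9.95
tool_pos: [0.6174, -0.047, 0.1544]
ee_rot: [-3.141, -0.0, 1.705]
wrist_force: [0.7, 0.3, -0.5]
width: 0.0178
finger_force: 30.0
```

Call:
carry_out(
  increments=[
    [255,[0,0,0.5],0],
    [255,[0,0,0.4],0],
    [255,[0,0,0],0],
  ],
)

```text
time: 10.25
tool_pos: [0.6174, -0.047, 0.1535]
ee_rot: [-3.141, -0.0, 1.705]
wrist_force: [-0.9, -0.1, -1.6]
width: 0.0179
finger_force: 30.0
```

Call:
carry_out(
  increments=[
    [255,[0,0,0.5],0],
    [255,[0,0,0.4],0],
    [255,[0,0,0],0],
  ],
)

```text
time: 10.55
tool_pos: [0.6174, -0.047, 0.1526]
ee_rot: [-3.141, -0.0, 1.705]
wrist_force: [-0.5, 0.3, -1.5]
width: 0.0181
finger_force: 30.0
```

Call:
carry_out(
  increments=[
    [255,[0,0,0.5],0],
    [255,[0,0,0.4],0],
    [255,[0,0,0],0],
  ],
)

```text
time: 10.85
tool_pos: [0.6174, -0.047, 0.1517]
ee_rot: [-3.141, -0.0, 1.705]
wrist_force: [0.2, -0.3, -1.2]
width: 0.0177
finger_force: 30.0
```

Call:
carry_out(
  increments=[
    [255,[0,0,0.5],0],
    [255,[0,0,0.4],0],
    [255,[0,0,0],0],
  ],
)

```text
time: 11.15
tool_pos: [0.6174, -0.047, 0.1508]
ee_rot: [-3.141, -0.0, 1.705]
wrist_force: [0.2, -0.1, -1.0]
width: 0.0178
finger_force: 30.0
```

Call:
carry_out(
  increments=[
    [255,[0,0,0.5],0],
    [255,[0,0,0.4],0],
    [255,[0,0,0],0],
  ],
)

```text
time: 11.45
tool_pos: [0.6174, -0.047, 0.1499]
ee_rot: [-3.141, -0.0, 1.705]
wrist_force: [1.1, -0.3, -1.5]
width: 0.018
finger_force: 30.0
```

Call:
carry_out(
  increments=[
    [255,[0,0,0.5],0],
    [255,[0,0,0.4],0],
    [255,[0,0,0],0],
  ],
)

```text
time: 11.75
tool_pos: [0.6175, -0.047, 0.1492]
ee_rot: [3.141, -0.0, 1.705]
wrist_force: [0.7, -0.5, 0.5]
width: 0.018
finger_force: 30.0
```

Call:
carry_out(
  increments=[
    [255,[0,0,0.3],0],
    [255,[0,0,0],0],
    [255,[0,0,0],0],
  ],
)

```text
time: 12.05
tool_pos: [0.6175, -0.047, 0.149]
ee_rot: [3.141, 0.0, 1.705]
wrist_force: [0.2, -0.1, 0.5]
width: 0.0177
finger_force: 30.0
```

Call:
carry_out(
  increments=[
    [255,[0,0,0.4],0],
    [255,[0,0,0],0],
    [255,[0,0,0],0],
  ],
)

```text
time: 12.35
tool_pos: [0.6175, -0.047, 0.1487]
ee_rot: [3.141, 0.0, 1.705]
wrist_force: [-0.7, 0.3, 2.0]
width: 0.0181
finger_force: 30.0
```

Call:
carry_out(
  increments=[
    [255,[0,0,0.4],0],
    [255,[0,-1,0],0],
    [255,[0,-3,0],0],
    [255,[0,-5,0],0],
    [255,[0,-3,0],0],
    [255,[0,0,0],0],
  ],
)

```text
time: 12.95
tool_pos: [0.6053, -0.0488, 0.1484]
ee_rot: [3.141, 0.0, 1.705]
wrist_force: [0.6, 0.4, 2.4]
width: 0.018
finger_force: 30.0
```

```bash
python3 - <<'E'
from h import *
im0=cv2.imread("pics/w3.png");im=robot.snapshot("wrist");cv2.imwrite("pics/w4.png",im);o=robot.get_obs();print(o["wrist_force"],o["tool_pos"])
for i in(im0,im):
    for v in(206,208,210):
        r=i[v,240:440].astype(int);m=(r[:,1]>120)&(r[:,1]>r[:,2]+5);print(v,np.flatnonzero(m)[[0,-1]]+240 if m.any() else None)
E
```

```text
[ 0.495  -0.8741  3.4177] [ 0.6054 -0.0488  0.1484]
206 [285 406]
208 [285 406]
210 [346 406]
206 None
208 [363 412]
210 [285 412]
```

Call:
carry_out(
  increments=[
    [255,[0,-3,0],0],
    [255,[0,-6,0],0],
    [255,[0,-8,0],0],
    [255,[0,-8,0],0],
    [255,[0,-8,0],0],
    [255,[0,-6,0],0],
    [255,[0,-3,0],0],
    [255,[0,0,0],0],
  ],
)

```text
time: 13.8
tool_pos: [0.5632, -0.0544, 0.1482]
ee_rot: [-3.141, -0.0, 1.705]
wrist_force: [1.1, -0.3, 5.0]
width: 0.0182
finger_force: 30.0
```

Call:
carry_out(
  increments=[
    [255,[0,-4,-0.1],0],
    [255,[0,-8,0],0],
    [255,[0,-8,0],0],
    [255,[0,-8,0],0],
    [255,[0,-8,0],0],
    [255,[0,-6,0],0],
    [255,[0,-3,0],0],
    [255,[0,0,0],0],
  ],
)

```text
time: 14.6
tool_pos: [0.5185, -0.0604, 0.1481]
ee_rot: [-3.141, -0.0, 1.705]
wrist_force: [-0.2, 0.0, 4.7]
width: 0.0175
finger_force: 30.0
```

```bash
python3 - <<'E'
from h import *
im=robot.snapshot("wrist");cv2.imwrite("pics/w5.png",im);o=robot.get_obs();print(o["wrist_force"],o["tool_pos"])
for i in(im,):
    for v in(200,204,208,210):
        r=i[v,240:440].astype(int);m=(r[:,1]>120)&(r[:,1]>r[:,2]+5);print(v,np.flatnonzero(m)[[0,-1]]+240 if m.any() else None)
E
```

```text
[ 0.7911 -0.6651  4.2875] [ 0.5186 -0.0604  0.1481]
200 [240 275]
204 [240 274]
208 [240 274]
210 [240 413]
```

Call:
carry_out(
  increments=[
    [255,[0,-4,-0.1],0],
    [255,[0,-8,0],0],
    [255,[0,-8,0],0],
    [255,[0,-8,0],0],
    [255,[0,-8,0],0],
    [255,[0,-6,0],0],
    [255,[0,-3,0],0],
    [255,[0,0,0],0],
  ],
)

```text
time: 15.45
tool_pos: [0.4739, -0.0665, 0.1481]
ee_rot: [-3.14, -0.0, 1.705]
wrist_force: [-0.0, -1.7, 4.2]
width: 0.018
finger_force: 30.0
```

Call:
carry_out(
  increments=[
    [255,[0,-4,0],0],
    [255,[0,-8,0],0],
    [255,[0,-8,0],0],
    [255,[0,-8,0],0],
    [255,[0,-8,0],0],
    [255,[0,-6,0],0],
    [255,[0,-3,0],0],
    [255,[0,0,0],0],
  ],
)

```text
time: 16.25
tool_pos: [0.4293, -0.0725, 0.1481]
ee_rot: [-3.141, -0.0, 1.705]
wrist_force: [0.2, 0.7, 5.0]
width: 0.0175
finger_force: 30.0
```

Call:
carry_out(
  increments=[
    [255,[0,-4,0],0],
    [255,[0,-8,0],0],
    [255,[0,-9,0],0],
    [255,[0,-8,0],0],
    [255,[0,-5,0],0],
    [255,[0,-2,0],0],
    [255,[0,0,0],0],
  ],
)

```text
time: 16.95
tool_pos: [0.3938, -0.0773, 0.1482]
ee_rot: [-3.141, -0.0, 1.705]
wrist_force: [0.7, -0.5, 4.6]
width: 0.018
finger_force: 30.0
```

```bash
python3 - <<'E'
from h import *
im=robot.snapshot("wrist");o=robot.get_obs();print(o["wrist_force"],o["tool_pos"])
cv2.imwrite("pics/w6.png",im[100:420])
c=robot.get_calibration("wrist");X=np.array([.9909,.1346,0]);print("back pred px",[proj(c,X*x+np.array([-.1346,.9909,0])*-.13+[0,0,z]) for x,z in((.5,.008),(.515,.0))])
E
```

```text
[0.7005 0.7447 4.3887] [ 0.3939 -0.0773  0.1481]
back pred px [array([418.8432, 202.1477]), array([432.4367, 199.8351])]
```

View pics/w6.png

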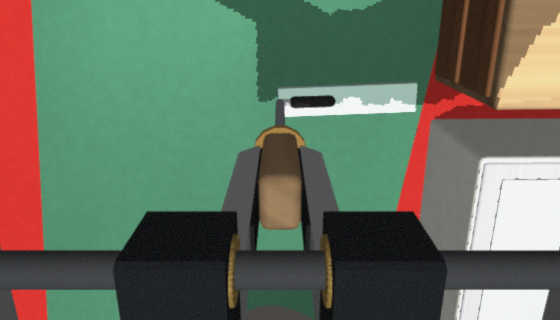

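Wrist view: the strip lies on the mat with the foot still on it, straight and apparently unbroken. Its back end is at (417,97) in this crop, and the mouth line is at about (432,100). I'll pull 12 mm more for margin, then lift off.

Call:
carry_out(
  increments=[
    [255,[0,-4,0],0],
    [255,[0,-5,0],0],
    [255,[0,-3,0],0],
    [255,[0,0,0],0],
    [255,[0,0,-3],0],
    [255,[0,0,-10],0],
    [255,[0,0,-30],0],
    [255,[0,0,-33],0],
  ],
)

```text
time: 17.8
tool_pos: [0.3807, -0.0784, 0.2231]
ee_rot: [-3.135, -0.003, 1.705]
wrist_force: [-0.3, -0.2, -0.4]
width: 0.018
finger_force: 30.0
```

Call:
carry_out(
  increments=[
    [255,[0,0,0],5.2],
    [255,[0,0,0],5],
    [255,[25,3,0],0],
    [255,[45,5,0],0],
    [255,[48,5,0],0],
    [255,[48,5,0],0],
    [255,[48,5,0],0],
    [255,[48,5,0],0],
  ],
)

```text
time: 18.6
tool_pos: [0.4209, 0.1832, 0.2237]
ee_rot: [-3.139, 0.002, 1.527]
wrist_force: [0.3, -1.1, 0.3]
width: 0.0179
finger_force: 30.0
```

Call:
carry_out(
  increments=[
    [255,[48,3,0],0],
    [255,[48,1,0],0],
    [255,[45,1,0],0],
    [255,[25,0,0],0],
    [255,[10,0,0],0],
    [255,[0,0,0],0],
    [255,[0,0,0],0],
  ],
)

```text
time: 19.3
tool_pos: [0.4345, 0.356, 0.2239]
ee_rot: [-3.141, 0.002, 1.526]
wrist_force: [0.1, -0.2, -1.2]
width: 0.0178
finger_force: 30.0
```

Call:
carry_out(
  increments=[
    [255,[0,0,15],0],
    [255,[0,0,16],0],
    [255,[0,0,0],0],
    [255,[0,15,0],0],
    [255,[0,20,0],0],
    [255,[0,15,0],0],
    [255,[0,6,0],0],
    [255,[0,0,0],0],
  ],
)

```text
time: 20.1
tool_pos: [0.4919, 0.3544, 0.1935]
ee_rot: [3.141, -0.0, 1.526]
wrist_force: [-0.4, 1.0, -1.5]
width: 0.0174
finger_force: 30.0
```

```bash
python3 - <<'E'
from h import *
o=robot.get_obs();print(o["wrist_force"],o["tool_pos"],o["ee_rot"])
im=robot.snapshot("wrist");t=robot.snapshot("top")
out=np.zeros((600,800,3),np.uint8)
out[:420,:500]=cv2.resize(im[120:330,200:450],(500,420),interpolation=cv2.INTER_CUBIC)
out[200:500,500:800]=cv2.resize(t[85:285,180:380],(300,300))
cv2.imwrite("pics/m7.png",out)
E
```

```text
[-0.3604  0.9981 -1.4776] [0.4919 0.3544 0.1935] [ 3.1408 -0.0004  1.5257]
```

View pics/m7.png

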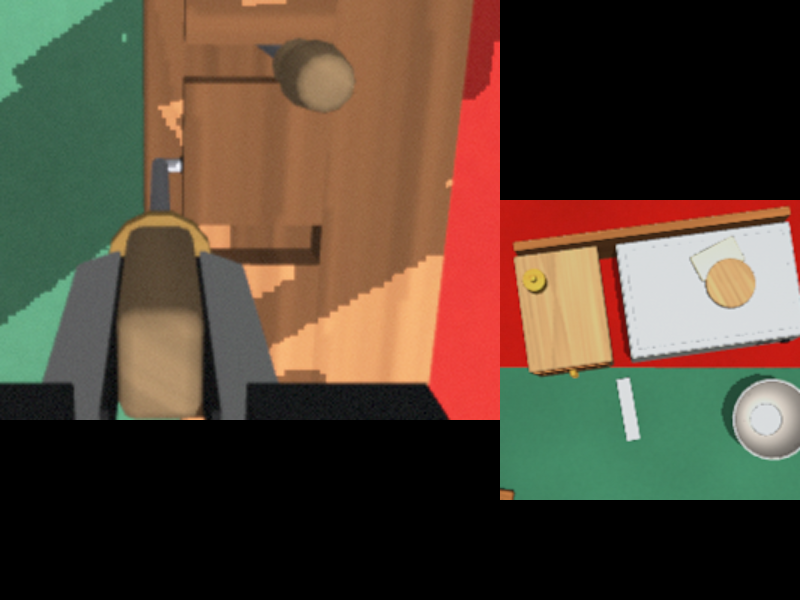

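The top view shows the whole strip on the mat, clear of the mouth, with bowl, brush and weight unmoved. The wrist view shows the collar at (160,235), in line with the middle slot at (255,245). Inserting.

Call:
carry_out(
  increments=[
    [255,[0,8,0],0],
    [255,[0,12,0],0],
    [255,[0,12,0],0],
    [255,[0,9,0],0],
    [255,[0,0,0],0],
    [255,[0,0,0],0],
  ],
)

```text
time: 20.8
tool_pos: [0.5317, 0.353, 0.1929]
ee_rot: [-3.141, 0.0, 1.527]
wrist_force: [-0.3, 0.2, -1.4]
width: 0.018
finger_force: 30.0
```

Call:
carry_out(
  increments=[
    [255,[0,0,5],0],
    [255,[0,0,5],0],
    [255,[0,0,3],0],
    [255,[0,0,0],0],
  ],
)

```text
time: 21.2
tool_pos: [0.5308, 0.3529, 0.1791]
ee_rot: [-3.14, 0.001, 1.528]
wrist_force: [0.2, -0.3, -1.5]
width: 0.018
finger_force: 30.0
```

Call:
carry_out(
  increments=[
    [255,[0,1,0.6],0],
    [255,[0,0,0.4],0],
    [255,[0,0,0],0],
  ],
)

```text
time: 21.5
tool_pos: [0.5326, 0.3531, 0.1794]
ee_rot: [3.141, -0.0, 1.527]
wrist_force: [-0.1, -0.4, 0.0]
width: 0.0181
finger_force: 30.0
```

Call:
carry_out(
  increments=[
    [255,[0,0,0.4],0],
    [255,[0,0,0],0],
    [200,[0,0,0],0],
    [150,[0,0,0],0],
    [0,[0,0,0],0],
    [0,[0,0,0],0],
    [0,[0,0,0],0],
    [0,[0,0,0],0],
  ],
)

```text
time: 22.3
tool_pos: [0.5325, 0.3531, 0.1788]
ee_rot: [3.141, -0.0, 1.527]
wrist_force: [0.8, 0.5, 1.2]
width: 0.057
finger_force: 0.0
```

Call:
carry_out(
  increments=[
    [0,[0,0,0],0],
    [0,[0,0,0],0],
    [0,[0,0,0],0],
    [0,[0,0,0],0],
    [0,[0,0,0],0],
  ],
)

```text
time: 22.8
tool_pos: [0.5325, 0.3531, 0.1788]
ee_rot: [3.142, -0.0, 1.527]
wrist_force: [-0.4, -0.2, -0.5]
width: 0.0933
finger_force: 0.0
```

Released. Retreating upwards and checking.

Call:
carry_out(
  increments=[
    [0,[0,0,-10],0],
    [0,[0,0,-25],0],
    [0,[0,0,-35],0],
    [0,[0,0,-35],0],
    [0,[0,0,-30],0],
    [0,[0,-40,0],0],
    [0,[0,-40,0],0],
    [0,[0,0,0],0],
  ],
)

```text
time: 23.6
tool_pos: [0.4489, 0.357, 0.316]
ee_rot: [3.141, -0.002, 1.531]
wrist_force: [0.2, 0.1, 0.5]
width: 0.0938
finger_force: 0.0
```

```bash
python3 - <<'E'
from h import *
o=robot.get_obs();print(o["time"],o["wrist_force"],o["tool_pos"])
t=robot.snapshot("top");s=robot.snapshot("scene");w=robot.snapshot("wrist")
out=np.zeros((600,800,3),np.uint8)
out[:300,:400]=cv2.resize(w[60:300,240:560],(400,300))
out[:300,400:]=cv2.resize(t[85:285,180:446],(400,300))
out[300:,:290]=cv2.resize(s[255:395,335:470],(290,300),interpolation=cv2.INTER_CUBIC)
out[300:,300:]=cv2.resize(s[150:350,100:430],(500,300))
cv2.imwrite("pics/m8.png",out)
E
```

```text
23.6 [0.1701 0.1071 0.4915] [0.4489 0.357  0.316 ]
```

View pics/m8.png

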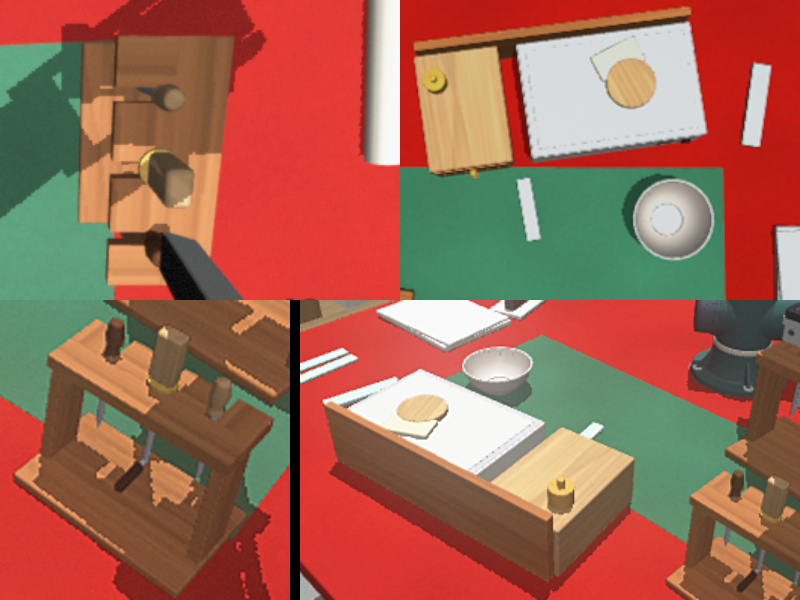

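The rod hangs upright in its slot, matching the first picture. The strip lies whole and clear of the gap, nothing else has moved, and the gripper touches nothing.

```bash
python3 -c "
from bench import robot
print(robot.close_job())"
```

```text
the job is handed in; nothing more can be done
None
```

The job is handed in at about 24 s: the strip is drawn wholly clear of the gap and looks unbroken in the final pictures, pressed with about 6 N by the wrist readings; the rod is back in its slot and released, and the other things look unmoved.

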